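Hang the tool caddy on the cleat rail

ROBOT

A 6-joint arm with a two-finger parallel gripper is mounted at the origin on the work surface. World frame = base frame: x ahead of the robot, y to its left, z up, the work surface at z = 0. Lengths are in m, angles in rad, forces in N, time in s.
With the tool pointing down it reaches from about 0.4 to 0.825 m from the base axis. Payload 7 kg.
Tool frame: the origin (TCP) lies on the centre line of the jaws, within the pads' length; the fingertips stand tip_reach ahead of it and the grasp point (between the pads) is the TCP (tip_reach is the distance from the TCP to the fingertips, in m); z points along the fingers, y is the line along which they close (so a half turn about z gives the same grasp; the last joint's range is limited). The gripper opens to 88 mm and grips with 3 to 60 N. Pads are 19 mm wide; open, the fingers measure 130 mm over their backs; the gripper's body (78 mm by 193 mm) begins 47 mm behind the grasp point.
Start: joints at [-0.876, 0.359, 0.012, 0, -1.224, -0.288], TCP at [0.267, -0.62, 0.246] pointing down, gripper open.
Joint ranges: [-3.07, 3.07], [-1.43, 2.12], [-1.02, 1.25], [-3.03, 1.67], [-3.05, -0], [-3.03, 3.03]. Speed limits (rad/s): [2.39, 2.39, 3.01, 3.14, 3.14, 3.14].

INTERFACE

Orientations are given as [roll, pitch, yaw] about the fixed x, y, z axes, in that order (R = Rz(yaw) Ry(pitch) Rx(roll)).
In Python, from station import get_state, grab_frame, calibration, job_done, find_in, mark_of, tip_reach gives the robot as it stands.
- The arm moves only by the shell command python3 -m handwheel 'ROWS' [OPENING] [FORCE]. ROWS is JSON, a list of rows, each an object with "delta_pos": the shift along the world's x, y, z in units of 30 mm (1.0 is 30 mm), a list of three; "dr": the turn, a rotation vector about the world's x, y, z in degrees, a list of three. In form: [{"delta_pos": [tx, ty, tz], "dr": [rx, ry, rz]}, ...]. A call has 1 to 10 rows; each row shifts and turns the commanded pose from where the row before left it; what a row does not reach is not made up. A row lasts 1/10 s, in which the tool goes at most 50 mm and 8.59 degrees, less where a joint would pass 70% of its speed; a pose out of reach is approached as far as the arm can. A call is refused whole if a number of a shift passes 1 or a number of a turn 8.59, either way. A call with a gripper value outside its range is refused whole. OPENING is the closure, from -1 (fully open) to 1 (shut), set as the call begins (- or left out, the last holds). The fingers move at their own pace and stop on an object; FORCE is the grip in N (left out, the last holds). Time passes only in rows, so rows that do not move let the fingers close. It gives the time, the measured TCP pose, the force, the opening and the grip force at its end, in the units of the state.
- get_state(): the state, without advancing time (a new reading comes with each control period).
- grab_frame(name): name is "scene" or "top" or "wrist"; returns the picture (384x512x3 uint8, red, green, blue); there is no depth.
- calibration(name): a dict with "fx", "fy", "cx", "cy" (pixels), "k1" (the pictures are not rectified: a ray, as slopes to the right and down, at radius r is drawn at 1 + k1 r^2 times it, then the intrinsics apply), "extrinsics" (4x4, takes a point from world to camera coordinates). Camera axes: x right, y down, z forward; pixel columns grow to the right and rows downward; lengths in m; the calibration is good to about 2 mm. A picture is of the moment at which its call begins: read the wrist's pose just before it. calibration takes no time and is no camera call; for the wrist camera it gives the pose at the moment of the call.
- job_done(): hands the job in; it is judged then, once.
Trained networks look in the newest picture that a camera, given by its name, has taken for a name from the list of things; names that differ only in an ending like _2 or _b are one class to them, and where a whole thing is asked for, a point or a joint stands for the part that bears it (a point fixed in the world has none). Each returns a list of dicts, best first, with "conf" (0 to 1); they miss things now and then, are a little off and sometimes report something else, mostly with a low value. They report only what shows in the picture. A call takes as long as a camera call. They do not tell look-alikes from the thing itself.
- find_in(camera, query): "location" ([column, row] in pixels, amid what is visible of it).
- mark_of(camera, query): "location" ([column, row] in pixels: a listed point, or the origin of a listed thing).
The state is a dict: "t": time; "q": joint angles; "qd": joint speeds; "joint_efforts": joint torques, N m; "eef_pos": TCP position; "ee_rot": TCP orientation; "force": force on the tool from outside, world axes, zero at the start; "moment": the same for the moment, N m; "width": finger opening in m; "gripper_force": force on a finger pad.
Only numpy, scipy, OpenCV 4.12 (cv2) and the standard library are available. Lean on these libraries where they do the work, as an engineer would, in place of code of your own. Each camera call takes 0.05 s, during which the arm holds its last target. There are 200 camera calls.

TASK

Pick up the orange tool caddy by its handle and hang it in the free bay of the cleat board: with its top leaning 10 to 15 degrees towards the board, let the bevelled strip on its back catch behind the lip of the rail, then bring it upright and let it down until it is locked fully home, flush with the board, and let go. The rail's height differs every time, so feel for it gently, without ever bumping, dropping or pressing the caddy hard onto the board, and leave the other tools where they lie.

Things in the scene. Friction and masses are not known exactly. Their poses are not given: they have to be found in the camera images.
- caddy: The orange tool caddy, 0.35 to 0.7 kg: open plastic box 80 deep (x) x 130 wide (y) x 55 mm high, contents fixed, with an upright handle plate in the middle and a plywood back 130 wide, 110 mm high, whose rear face is at x = +46 mm. Origin: on the underside, straight below the handle. x points to its rear, z up.
- caddy_handle (a point): Middle of the caddy's handle plate, at x = 0, y = 0, z = 165 mm in the caddy: the plate is 14 mm thick (caddy x), 80 mm wide (caddy y); its solid grip runs from 140 to 190 mm above the underside. Axes as the caddy's.
- strip_edge (a point): Middle of the lowest edge (blunted 2 mm) of the wooden strip on the caddy's back, at x = 66, z = 80 mm in the caddy. The strip is 120 mm wide, 20 mm thick (x = 46 to 66 mm); its underside is cut at 45 degrees, rising forwards from this rear edge to z = 100 mm at the plywood back; flat top at z = 106 mm. Axes as the caddy's.
- foot_spacer (a point): Middle of the rear face of a 20 mm thick spacer low on the caddy's back (z = 2 to 18 mm), which rests on the panel so that the caddy hangs upright. At x = 66, z = 10 mm in the caddy. Axes as the caddy's.
- board: The cleat board: upright plywood panel fixed on the bench, 18 mm thick, top edge 172 mm above the bench, y = -200 to +260 mm. Origin: on the bench, at the panel's front face, in the middle of the free bay. x points into the panel (its front looks to -x), z up. A dark wooden cleat rail runs along its front (see groove).
- groove (a point): Point on the panel's front face in the middle of the bay, 130 mm above the bench, axes as the board's; NOT at the rail's true height. The rail is 18 mm thick (board x = -18 to 0), its top cut at 45 degrees: the lip (blunted 2 mm) in front at x = -18, falling to 18 mm below the lip at the panel: a V groove. The rail is rigid; lip height 130 to 160 mm above the bench, unreported: feel for it.
- bay (a point): Middle of the free bay on the bench, at the panel's front, axes as the board's. The bay is 210 mm wide (y = -105 to +105 mm), between a wooden end block at -y (8 mm above the lip, 40 mm out from the panel) and a chisel holder at +y (33 mm above the lip, 68 mm out). A caddy locked home has its strip's and spacer's rear faces on the panel and its underside 98 mm below the lip.
- mallet: Bystander: wooden mallet, 250 mm long, 65 mm high. Origin on the bench under it.
- chisel: Bystander: chisel with wooden handle, 235 mm long. Origin on the bench under it.
- square: Bystander: try square, 120 by 200 mm, lying flat. Origin on the bench under its stock.
- pencil: Bystander: flat red carpenter's pencil 170 x 14 x 8 mm, between caddy and board. Origin at its underside.
- offcut: Bystander: pale wood offcut 90 x 35 x 20 mm, between caddy and board. Origin at its underside.
- glue: Bystander: white glue bottle, 56 mm across, 160 mm tall. Origin at its underside.
- plane: Bystander: metal smoothing plane, 220 mm long, 95 mm high. Origin at its underside.
There are look-alikes about, which are no part of the job. Leave any pink look-alike of the caddy alone.

How it is judged:
On the way, in this order (a step that is already met when the one before it is completed fails the run):
1. the caddy is held clear of the bench (height (world z) of caddy above 0.02 m and contact force between the fingers and caddy above 1 N), for 0.2 s.
2. held, with its top leaning towards the board by at least 6 degrees, the strip's edge is behind the rail's lip and touches (angle between caddy's own z axis and vertical above 0.105 rad and x of strip_edge in the frame of board above -0.018 m and x of foot_spacer in the frame of board below -0.01 m and contact force between caddy and board above 0.5 N and contact force between the fingers and caddy above 1 N and y of caddy in the frame of board between -0.042 and 0.042 m), for 0.1 s.
At the end, for the whole second after the job is handed in: The caddy hangs at rest on the rail in the free bay: strip and low spacer flush with the panel within 3 to 4 mm, upright and square to the board within 0.05 rad, within 42 mm of the bay's middle, its underside 26 to 68 mm above the bench, carried by the board alone and released (x of strip_edge in the frame of board between -0.003 and 0.003 m and x of foot_spacer in the frame of board between -0.004 and 0.003 m and y of caddy in the frame of board between -0.042 and 0.042 m and angle between caddy's own z axis and vertical below 0.05 rad and angle between the x axis of caddy and the x axis of board, either way round below 0.05 rad and height (world z) of caddy between 0.026 and 0.068 m and contact force between caddy and board above 1 N and linear speed of caddy below 0.02 m/s and angular speed of caddy below 0.1 rad/s); the robot touches nothing.
It fails at once if the caddy is pressed, bumped or dropped onto the board with more than 30 N (contact force between caddy and board above 30 N).
It fails at once if the robot pushes on the board with more than 10 N (contact force between any of the arm, the fingers and board above 10 N).
It fails at once if another tool is moved by more than 30 mm (distance of any of mallet, chisel, square, pencil, offcut, glue, plane from where it was at the start of the episode above 0.03 m).
It also fails if it takes over 56 s, if anything falls off the work surface, if the arm or the gripper's body presses on something with over 40 N, if the wrist force passes 120 N, or if a joint passes its speed limit or range.

## Working session

There is one attempt and no reset: what is moved stays moved. The work goes in short steps, Python scripts to look and compute and a shell command to move; the robot and the scene stay as the last step left them, time stands still between calls to the robot, and variables do not carry over. Pictures are saved under pics/ and viewed, at most 10 in all, crops included, and the job is handed in when it is done.

```bash
mkdir -p pics; ls; cat > h.py <<'E'
import numpy as np, cv2, json
from station import *
from scipy.spatial.transform import Rotation as R
def ray(cam,px,cal=None):
    c=cal or calibration(cam); K=np.array([[c['fx'],0,c['cx']],[0,c['fy'],c['cy']],[0,0,1]])
    x,y=(px[0]-c['cx'])/c['fx'],(px[1]-c['cy'])/c['fy']; rd=np.hypot(x,y); r=rd
    for _ in range(20): r=rd/(1+c['k1']*r*r)
    s=r/rd if rd>0 else 1
    E=np.array(c['extrinsics']); d=E[:3,:3].T@np.array([x*s,y*s,1]); o=-E[:3,:3].T@E[:3,3]
    return o,d/np.linalg.norm(d)
def atz(cam,px,z,cal=None):
    o,d=ray(cam,px,cal); return o+d*(z-o[2])/d[2]
def tri(a,b):
    A=0;B=0
    for o,d in (a,b):
        P=np.eye(3)-np.outer(d,d);A=A+P;B=B+P@o
    p=np.linalg.solve(A,B); return p,[np.linalg.norm((np.eye(3)-np.outer(d,d))@(p-o)) for o,d in (a,b)]
def proj(cam,p,cal=None):
    c=cal or calibration(cam);E=np.array(c['extrinsics']);q=E[:3,:3]@p+E[:3,3];x,y=q[:2]/q[2];s=1+c['k1']*(x*x+y*y)
    return np.array([c['fx']*x*s+c['cx'],c['fy']*y*s+c['cy']])
def save(im,n): cv2.imwrite('pics/'+n,cv2.cvtColor(im,cv2.COLOR_RGB2BGR))
E
python3 - <<'E'
from h import *
a=grab_frame('scene');b=grab_frame('top');save(np.vstack([a,b])[:, :],'both0.png')
im=cv2.imread('pics/both0.png');cv2.imwrite('pics/both.png',np.hstack([im[:384],im[384:]])[:,:]) 
cv2.imwrite('pics/both.png',cv2.resize(cv2.imread('pics/both.png'),(800,300)))
save(a,'a.png');save(b,'b.png')
print(tip_reach() if callable(tip_reach) else tip_reach)
for cam in('scene','top'):
  for q in('caddy','caddy_handle','strip_edge','groove','bay','board','pencil','offcut','glue'):
    print(cam,q,[(np.round(d['location'],1).tolist(),round(d['conf'],2)) for d in mark_of(cam,q)])
print(get_state())
E
```

```text
pics
0.019
scene caddy [([207.6, 204.5], 0.76), ([188.7, 132.6], 0.62), ([285.0, 141.8], 0.62)]
scene caddy_handle [([205.8, 169.4], 0.93), ([177.5, 96.2], 0.85), ([288.1, 102.7], 0.61)]
scene strip_edge [([268.8, 119.3], 0.97), ([212.3, 204.4], 0.71), ([207.0, 113.5], 0.59)]
scene groove [([350.5, 339.5], 0.98), ([211.4, 161.9], 0.69)]
scene bay [([341.5, 358.3], 0.93)]
scene board [([336.1, 360.2], 0.74)]
scene pencil [([250.2, 291.1], 0.58)]
scene offcut [([218.3, 335.3], 0.74), ([300.0, 251.6], 0.73), ([210.4, 161.9], 0.72)]
scene glue [([149.2, 185.9], 0.93)]
top caddy [([292.2, 194.1], 0.78)]
top caddy_handle [([295.4, 182.3], 0.83), ([310.9, 295.0], 0.57), ([394.7, 229.2], 0.54)]
top strip_edge [([278.5, 182.8], 0.75), ([382.2, 248.7], 0.5)]
top groove [([133.4, 161.1], 0.84)]
top bay [([141.9, 169.5], 0.74)]
top board [([141.6, 167.3], 0.7)]
top pencil [([211.6, 164.7], 0.43), ([306.5, 153.1], 0.26)]
top offcut [([210.0, 213.2], 0.67)]
top glue [([342.9, 170.3], 0.84), ([210.6, 211.0], 0.56)]
{'t': 1.0, 'q': array([-8.75914061e-01,  3.58627070e-01,  1.18699540e-02,  3.86533837e-07,
       -1.22411960e+00, -2.88102525e-01]), 'qd': array([-0.0008829 ,  0.00174583, -0.00058288, -0.00054632, -0.00029647,
        0.0006418 ]), 'joint_efforts': array([-1.27024905e-04, -5.82388973e+01,  2.93297392e+01,  7.00258076e+00,
        1.24198064e-02, -3.44953105e-05]), 'eef_pos': array([ 0.26702848, -0.61989   ,  0.2455307 ]), 'ee_rot': array([ 3.14151568e+00, -2.31889169e-05, -2.73481278e+00]), 'force': array([ 0.09396323, -0.31406799,  0.56020362]), 'moment': array([0.07307793, 0.03294476, 0.02194785]), 'gripper_force': 0.0, 'width': 0.08747834108513618}
```

View pics/a.png

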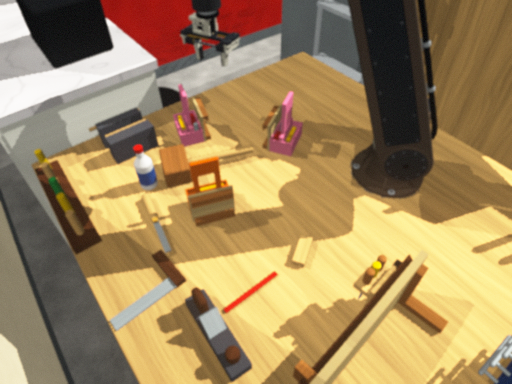

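View pics/b.png

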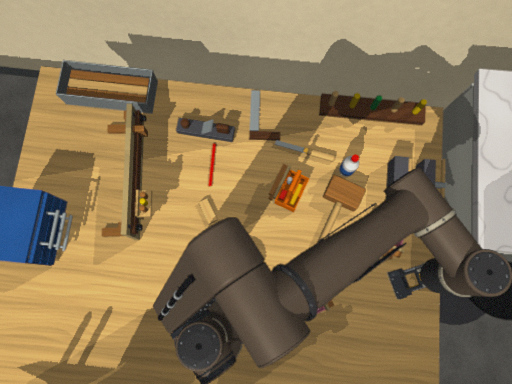

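```bash
python3 - <<'E'
from h import *
np.set_printoptions(precision=4,suppress=True)
for n,s,t in [('handle A',[205.8,169.4],[295.4,182.3]),('handle B',[205.8,169.4],[310.9,295]),('handle C',[177.5,96.2],[310.9,295]),('h D',[288.1,102.7],[394.7,229.2]),('h E',[177.5,96.2],[394.7,229.2]),('h F',[288.1,102.7],[310.9,295]),('hG',[177.5,96.2],[295.4,182.3]),('groove',[350.5,339.5],[133.4,161.1]),('bay',[341.5,358.3],[141.9,169.5]),('board',[336.1,360.2],[141.6,167.3])]:
    print(n,*tri(ray('scene',s),ray('top',t)))
print('bay z0',atz('scene',[341.5,358.3],0),atz('top',[141.9,169.5],0))
for c in('scene','top'): print(c,ray(c,[256,192]))
E
```

```text
handle A [ 0.5423 -0.2433  0.1488] [np.float64(0.003438871242664169), np.float64(0.0034388712426643695)]
handle B [ 0.2941 -0.4331 -0.1347] [np.float64(0.13795647409234363), np.float64(0.13795647409234366)]
handle C [ 0.3321 -0.3892  0.2456] [np.float64(0.17240548730592206), np.float64(0.17240548730592195)]
h D [ 0.303  -0.4021  0.2717] [np.float64(0.1675472124681996), np.float64(0.1675472124681995)]
h E [ 0.4252 -0.5915  0.1592] [np.float64(0.008159208720278832), np.float64(0.0081592087202787)]
h F [ 0.1726 -0.323   0.1705] [np.float64(0.003939762214012655), np.float64(0.003939762214012716)]
hG [ 0.5291 -0.2541  0.369 ] [np.float64(0.045273734017685995), np.float64(0.045273734017686015)]
groove [0.5633 0.3295 0.1269] [np.float64(0.0028493669254399845), np.float64(0.0028493669254401033)]
bay [0.5638 0.3296 0.014 ] [np.float64(0.0033541062012604262), np.float64(0.003354106201260481)]
board [0.5741 0.3284 0.0151] [np.float64(0.000662922854911448), np.float64(0.0006629228549114932)]
bay z0 [0.5567 0.3305 0.    ] [0.5691 0.331  0.    ]
scene (array([0.8704, 0.442 , 0.8737]), array([-0.3983, -0.5401, -0.7414]))
top (array([ 0.1828, -0.1447,  1.5729]), array([ 0.215 ,  0.0208, -0.9764]))
```

Scene view: the orange caddy is at (207,190), with two pink look-alikes at (190,125) and (287,135); the board is bottom right, with its rail side facing the caddy. Top view: the caddy is at (292,187), the board at column ~133 and its bay around row 165. The pinks are hidden under the arm there, and the mallet (345,190) and chisel holder (143,203) are also orange-brown. I choose the orange caddy and check it with a close crop and model overlay.

```bash
python3 - <<'E'
from h import *
np.set_printoptions(precision=4,suppress=True)
h=atz('top',[295.4,182.3],.165); hs=atz('scene',[205.8,169.4],.165)
s=atz('top',[278.5,182.8],.08); ss=atz('scene',[212.3,204.4],.08)
c=atz('top',[292.2,194.1],0);cs=atz('scene',[207.6,204.5],0)
print(h,hs,s,ss,c,cs)
yaw=np.arctan2(*(s-h)[1::-1]);print('yaw',np.degrees(yaw),np.degrees(np.arctan2(*(ss-hs)[1::-1])))
def ov(im,cam,o,yaw,sc,off,col):
    M=R.from_euler('z',yaw).as_matrix()
    def L(pts):
        q=np.array([(proj(cam,o+M@np.array(p)/1000)-off)*sc for p in pts]);cv2.polylines(im,[q.astype(int)],True,col,1)
    L([(-40,-65,55),(-40,65,55),(46,65,55),(46,-65,55)]);L([(-7,-40,190),(-7,40,190),(7,40,190),(7,-40,190)])
    L([(46,-65,0),(46,-65,110),(46,65,110),(46,65,0)])
b=cv2.imread('pics/b.png');a=cv2.imread('pics/a.png')
o=(h+hs)/2;o[2]=0
A=cv2.resize(b[150:225,250:350],None,fx=4,fy=4,interpolation=2);B=cv2.resize(a[145:235,160:260],None,fx=4,fy=4,interpolation=2)
A2=A.copy();B2=B.copy()
ov(A2,'top',o,np.radians(67),4,np.array([250,150]),(0,255,0));ov(B2,'scene',o,np.radians(67),4,np.array([160,145]),(0,255,0))
pad=lambda i:cv2.copyMakeBorder(i,0,360-len(i),0,0,0)
cv2.imwrite('pics/c.png',cv2.resize(np.vstack([np.hstack([A,A2]),np.hstack([B,B2])]),(720,594)))
E
```

```text
[ 0.541  -0.2444  0.165 ] [ 0.5475 -0.2252  0.165 ] [ 0.5541 -0.19    0.08  ] [ 0.5691 -0.1744  0.08  ] [ 0.5359 -0.2481  0.    ] [ 0.5505 -0.2451  0.    ]
yaw 76.4143347115835 66.95108037816375
```

View pics/c.png

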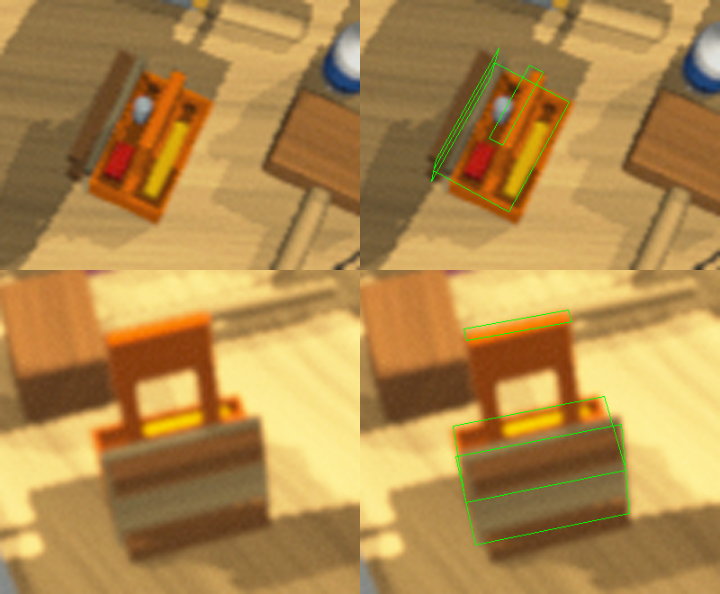

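```bash
python3 - <<'E'
from h import *
from scipy.optimize import least_squares
np.set_printoptions(precision=4,suppress=True)
T=[((-40,-65,55),(213,100)),((-40,65,55),(158,220)),((40,65,55),(90,190)),((0,-40,190),(179,74)),((0,40,190),(142,150))]
S=[((46,-65,110),(103,190)),((46,65,110),(262,150)),((66,-60,2),(132,290)),((66,60,2),(270,250)),((7,-40,190),(108,76)),((7,40,190),(213,56))]
ct,cs=calibration('top'),calibration('scene')
def P(v,p,cal):return proj('',np.array([v[0],v[1],0])+R.from_euler('z',v[2]).apply(np.array(p)/1000),cal)
def mk(sgn):
  def f(v):
    r=[]
    for p,q in T: r+=list(P(v,(p[0],sgn*p[1],p[2]),ct)-np.array([250,150])-np.array(q)/3.6)
    for p,q in S: r+=list(P(v,p,cs)-np.array([160,145])-np.array(q)/3.6)
    return np.array(r)
  return f
for sgn in(1,-1):
  f=mk(sgn);s=least_squares(f,[.54,-.24,1.1],loss='soft_l1');print(s.x,np.degrees(s.x[2]),s.cost);print(f(s.x).reshape(-1,2))
b=cv2.imread('pics/b.png')
cv2.imwrite('pics/d.png',cv2.resize(b[90:250,100:220],None,fx=3.7,fy=3.7,interpolation=2))
E
```

```text
[ 0.5415 -0.2388  1.2462] 71.404647326493 9.632137783711379
[[-0.9748  0.2114]
 [ 0.0506 -1.5191]
 [-1.2095 -2.2942]
 [-0.4884 -0.8268]
 [ 0.1549 -0.8793]
 [-0.3595 -1.2172]
 [ 0.6565 -1.5492]
 [ 0.0834 -0.2972]
 [ 0.8229  0.2916]
 [ 0.0786 -1.9006]
 [-0.2714 -3.1649]]
[ 0.5452 -0.2354  1.2912] 73.97866754387135 196.04180477807785
[[-15.1199  30.5759]
 [ 12.9277 -34.9359]
 [ 11.5598 -34.5417]
 [-10.5216  19.2493]
 [  8.4018 -23.3115]
 [  0.051    0.6766]
 [  0.6356  -1.1695]
 [  0.7882   1.4587]
 [  1.1135   0.6477]
 [ -0.2289  -0.2193]
 [ -0.813   -2.3804]]
```

View pics/d.png

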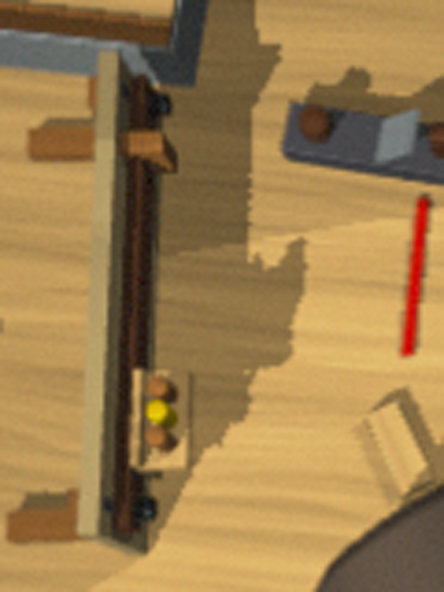

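```bash
python3 - <<'E'
from h import *
np.set_printoptions(precision=4,suppress=True)
g=lambda u,v,z:atz('top',[100+u/3.7,90+v/3.7],z)
for p in [(120,55),(112,265),(100,540)]: print('front top edge',g(*p,.172))
print('endblock',g(150,155,.15),'holder',g(150,370,.18))
# scene: panel front top edge endpoints
for p in [(428,255),(318,384)]: print('scene top front?',atz('scene',p,.172))
E
```

```text
front top edge [0.7549 0.3494 0.172 ]
front top edge [0.55   0.3226 0.172 ]
front top edge [0.2982 0.29   0.172 ]
endblock [0.667  0.3125 0.15  ] holder [0.4542 0.2695 0.18  ]
scene top front? [0.3071 0.3159 0.172 ]
scene top front? [0.6826 0.3584 0.172 ]
```

The crop shows the board yawed about 7 degrees, with the bay centre near crop row 265. The caddy crop confirms the orange box, with its plywood back toward the board. Moving above the handle.

```bash
python3 -m handwheel '[{"delta_pos":[0.65,0.9,0.3],"dr":[0,0,-3]},{"delta_pos":[0.65,0.9,0.3],"dr":[0,0,-3]},{"delta_pos":[0.65,0.9,0.3],"dr":[0,0,-3]},{"delta_pos":[0.65,0.9,0.3],"dr":[0,0,-3]},{"delta_pos":[0.65,0.9,0.3],"dr":[0,0,-3]},{"delta_pos":[0.65,0.9,0.3],"dr":[0,0,-3]},{"delta_pos":[0.65,0.9,0.3],"dr":[0,0,-3]},{"delta_pos":[0.65,0.9,0],"dr":[0,0,-3]},{"delta_pos":[0.65,0.9,0],"dr":[0,0,-3]},{"delta_pos":[0.65,0.9,0],"dr":[0,0,-3]}]' -1 && python3 -m handwheel '[{"delta_pos":[0.65,0.9,0],"dr":[0,0,-3]},{"delta_pos":[0.65,0.9,0],"dr":[0,0,-3]},{"delta_pos":[0.65,0.9,0],"dr":[0,0,-3]},{"delta_pos":[0.65,0.9,0],"dr":[0,0,-3]},{"delta_pos":[0,0,0],"dr":[0,0,0]},{"delta_pos":[0,0,0],"dr":[0,0,0]}]'
python3 - <<'E'
from h import *
s=get_state();print(s['eef_pos'],np.degrees(s['ee_rot']),s['q'])
im=grab_frame('wrist');save(im,'w1.png')
c=calibration('wrist')
for q in('caddy','caddy_handle','strip_edge'):
  for d in mark_of('wrist',q): print(q,np.round(d['location'],1),round(d['conf'],2),atz('wrist',d['location'],{'caddy':0,'caddy_handle':.165,'strip_edge':.08}[q],c))
h=calibration('wrist')
# overlay
for col,(x,y,yaw) in zip([(0,255,0),],[(.5415,-.2388,71.4)]):
  for pts in ([(-40,-65,55),(-40,65,55),(40,65,55),(40,-65,55)],[(-7,-40,190),(-7,40,190),(7,40,190),(7,-40,190)],[(46,-65,110),(46,65,110)],[(66,-60,80),(66,60,80)]):
    P=np.array([proj('',np.array([x,y,0])+R.from_euler('z',yaw,degrees=True).apply(np.array(p)/1000),c) for p in pts]);cv2.polylines(im,[P.astype(int)],True,col,1)
save(im,'w1o.png')
E
```

```text
t: 2.0
eef_pos: [0.4627, -0.3487, 0.3089]
ee_rot: [-3.141, 0.001, 3.023]
force: [-0.2, 0.3, -0.2]
width: 0.0878
gripper_force: 0.0
t: 2.6
eef_pos: [0.5404, -0.2412, 0.3085]
ee_rot: [-3.142, -0.0, 2.817]
force: [-0.6, 0.0, -0.2]
width: 0.0877
gripper_force: 0.0
[ 0.54035938 -0.2412358   0.30845074] [-1.79994948e+02 -1.61161210e-02  1.61420811e+02] [-8.97953087e-02  1.88498070e-01 -7.83681787e-02  2.11583287e-05
 -1.30422415e+00 -1.80527460e+00]
caddy [ 45.6 152.3] 0.9 [ 4.13580196e-01 -5.84618464e-01 -5.55111512e-17]
caddy [263.4 156. ] 0.57 [ 0.53967697 -0.23485101  0.        ]
caddy [262.  189.2] 0.41 [ 0.59411641 -0.25544931  0.        ]
caddy_handle [263.9 190.4] 0.62 [ 0.54691426 -0.2392305   0.165     ]
strip_edge [307.6 170.1] 0.96 [ 0.56406701 -0.1790557   0.08      ]
```

View pics/w1o.png

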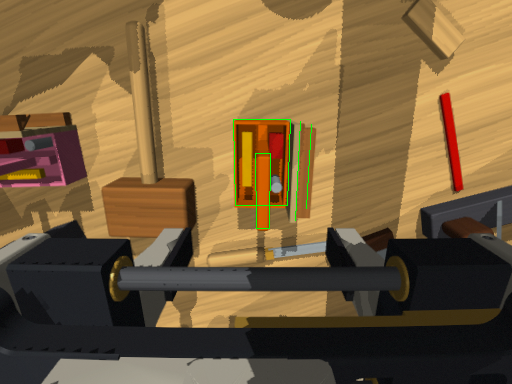

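The wrist overlay matches the orange caddy (box rim at 235–290, 120–205 and handle at 263,190). The pink look-alike is at (40,155), well to the side. Descending and gripping.

```bash
python3 -m handwheel '[{"delta_pos":[0.03,0.08,-0.9],"dr":[0,0,0]},{"delta_pos":[0,0,-0.9],"dr":[0,0,0]},{"delta_pos":[0,0,-0.9],"dr":[0,0,0]},{"delta_pos":[0,0,-0.9],"dr":[0,0,0]},{"delta_pos":[0,0,-0.7],"dr":[0,0,0]},{"delta_pos":[0,0,-0.45],"dr":[0,0,0]},{"delta_pos":[0,0,0],"dr":[0,0,0]},{"delta_pos":[0,0,0],"dr":[0,0,0]}]' -1 && python3 -m handwheel '[{"delta_pos":[0,0,0],"dr":[0,0,0]},{"delta_pos":[0,0,0],"dr":[0,0,0]},{"delta_pos":[0,0,0],"dr":[0,0,0]},{"delta_pos":[0,0,0],"dr":[0,0,0]},{"delta_pos":[0,0,0],"dr":[0,0,0]},{"delta_pos":[0,0,0],"dr":[0,0,0]},{"delta_pos":[0,0,0],"dr":[0,0,0]}]' 1 45
```

```text
t: 3.6
eef_pos: [0.5413, -0.24, 0.1668]
ee_rot: [-3.141, 0.001, 2.815]
force: [0.5, 0.6, 1.3]
width: 0.088
gripper_force: 0.0
t: 4.3
eef_pos: [0.541, -0.2395, 0.1661]
ee_rot: [-3.142, -0.0, 2.815]
force: [-0.3, 0.0, 0.5]
width: 0.037
gripper_force: 0.0
```

```bash
python3 -m handwheel '[{"delta_pos":[0,0,0],"dr":[0,0,0]},{"delta_pos":[0,0,0],"dr":[0,0,0]},{"delta_pos":[0,0,0],"dr":[0,0,0]},{"delta_pos":[0,0,0],"dr":[0,0,0]},{"delta_pos":[0,0,0],"dr":[0,0,0]},{"delta_pos":[0,0,0],"dr":[0,0,0]}]' && python3 -m handwheel '[{"delta_pos":[0,0,0.3],"dr":[0,0,0]},{"delta_pos":[0,0,0.5],"dr":[0,0,0]},{"delta_pos":[0,0,0.9],"dr":[0,0,0]},{"delta_pos":[0,0,0.9],"dr":[0,0,0]},{"delta_pos":[0,0,0.9],"dr":[0,0,0]},{"delta_pos":[0,0,0.5],"dr":[0,0,0]},{"delta_pos":[0,0,0],"dr":[0,0,0]},{"delta_pos":[0,0,0],"dr":[0,0,0]}]'; python3 -c "
from h import *
s=get_state();print(s)"
```

```text
t: 4.9
eef_pos: [0.5407, -0.2394, 0.1657]
ee_rot: [3.142, -0.001, 2.815]
force: [-0.6, 1.1, -2.8]
width: 0.0138
gripper_force: 45.0
t: 5.7
eef_pos: [0.5405, -0.2393, 0.2856]
ee_rot: [3.141, -0.0, 2.815]
force: [-0.5, -0.2, -5.0]
width: 0.0136
gripper_force: 45.0
{'t': 5.7, 'q': array([-8.67376773e-02,  1.98532139e-01, -1.16861841e-01, -5.61522990e-04,
       -1.25572121e+00, -1.81041372e+00]), 'qd': array([ 0.00220962,  0.01890289, -0.02221803, -0.00408154,  0.00412429,
       -0.00047321]), 'joint_efforts': array([-2.03491322e-02, -4.98545408e+01,  3.26960707e+01,  8.05841714e+00,
       -7.13574397e-02, -1.41267144e-03]), 'eef_pos': array([ 0.54053738, -0.23933422,  0.28563497]), 'ee_rot': array([ 3.14114977e+00, -4.36493490e-04,  2.81506359e+00]), 'force': array([-0.53889463, -0.16145165, -4.98530138]), 'moment': array([-0.07613766,  0.10365298, -0.03720925]), 'gripper_force': 44.9876993894577, 'width': 0.013582177408018262}
```

```bash
python3 -m handwheel '[{"delta_pos":[0.05,0.4,0.1],"dr":[0,0,2]},{"delta_pos":[0.1,0.8,0.1],"dr":[0,0,2]},{"delta_pos":[0.1,1,0.1],"dr":[0,0,2]},{"delta_pos":[0.1,1,0.1],"dr":[0,0,2]},{"delta_pos":[0.1,1,0.1],"dr":[0,0,2]},{"delta_pos":[0.1,1,0.1],"dr":[0,0,2]},{"delta_pos":[0.1,1,0],"dr":[0,0,2]},{"delta_pos":[0.1,1,0],"dr":[0,0,2]},{"delta_pos":[0.1,1,0],"dr":[0,0,2]},{"delta_pos":[0.1,1,0],"dr":[0,0,2]}]' && python3 -m handwheel '[{"delta_pos":[0.1,1,0],"dr":[0,0,2]},{"delta_pos":[0.1,1,0],"dr":[0,0,2]},{"delta_pos":[0.1,1,0],"dr":[0,0,2]},{"delta_pos":[0.08,0.9,0],"dr":[0,0,0]},{"delta_pos":[0,0.5,0],"dr":[0,0,0]},{"delta_pos":[0,0.2,0],"dr":[0,0,0]},{"delta_pos":[0,0,0],"dr":[0,0,0]},{"delta_pos":[0,0,0],"dr":[0,0,0]}]'
python3 - <<'E'
from h import *
import pickle
s=get_state();c=calibration('wrist');im=grab_frame('wrist');save(im,'w2.png');pickle.dump(c,open('w2.pkl','wb'))
print(s['eef_pos'],np.degrees(s['ee_rot']),s['force'])
for q in('groove','bay'):
  for d in mark_of('wrist',q): print(q,np.round(d['location'],1),round(d['conf'],2),atz('wrist',d['location'],{'groove':.13,'bay':0}[q],c))
print(ray('',[256,192],c))
E
```

```text
t: 6.7
eef_pos: [0.5687, 0.0382, 0.3029]
ee_rot: [-3.141, -0.002, -3.116]
force: [0.4, -0.1, -3.5]
width: 0.0139
gripper_force: 45.0
t: 7.5
eef_pos: [0.5806, 0.1738, 0.3038]
ee_rot: [-3.141, -0.001, -3.014]
force: [-0.1, -0.1, -4.1]
width: 0.0142
gripper_force: 45.0
[0.58056984 0.17380366 0.30382348] [-1.79972696e+02 -3.85288269e-02 -1.72693150e+02] [-0.1222846  -0.11318214 -4.102459  ]
groove [387.3 178.9] 0.64 [0.56100487 0.32717451 0.13      ]
bay [353.4 159.9] 0.87 [0.56287612 0.32950939 0.        ]
(array([0.49719211, 0.16244755, 0.44435082]), array([ 0.30484053,  0.02744623, -0.95200785]))
```

View pics/w2.png

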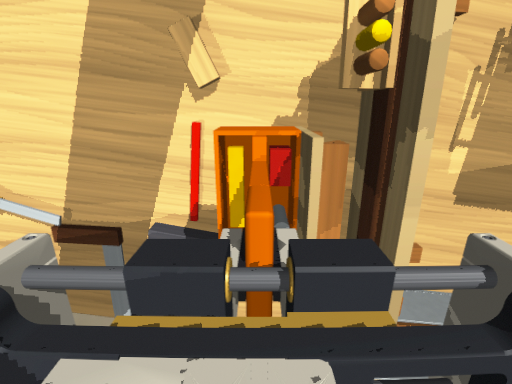

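The caddy is held with its back towards the board. The rail is visible between columns 360–410, the holder is at (370,40), and the pencil and offcut are well clear. One enlarged crop of the rail to estimate the lip.

```bash
python3 - <<'E'
import cv2
b=cv2.imread('pics/w2.png')
cv2.imwrite('pics/w2c.png',cv2.resize(b[85:235,335:455],None,fx=4,fy=4,interpolation=2))
E
```

```text
(no output)
```

View pics/w2c.png

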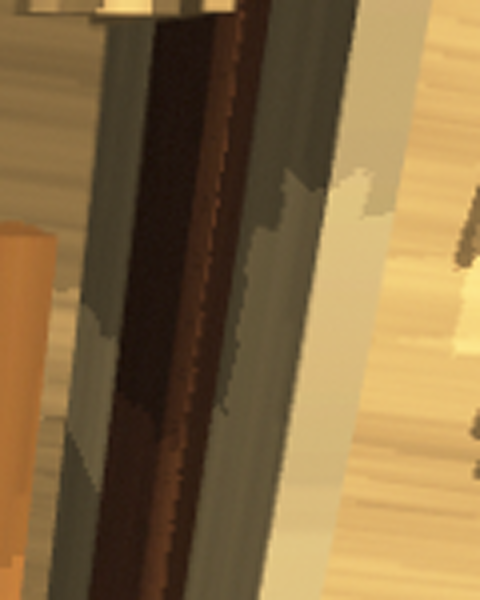

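```bash
python3 - <<'E'
from h import *
import pickle
np.set_printoptions(precision=4,suppress=True)
c=pickle.load(open('w2.pkl','rb'))
px=lambda u,v:[335+u/4,85+v/4]
rows={150:(97,205,225,258,333,402),300:(84,189,209,235,312,375),450:(67,163,180,210,287,350)}
pt={v:atz('',px(r[4],v),.172,c) for v,r in rows.items()};pb={v:atz('',px(r[5],v),.172,c) for v,r in rows.items()}
d=pt[150]-pt[450];by=d/np.linalg.norm(d);bx=np.array([by[1],-by[0],0]);yaw=np.degrees(np.arctan2(bx[1],bx[0]))
print('yaw',yaw,[bx@(pb[v]-pt[v]) for v in rows]); n=bx;k=n@pt[300]
print('front at world: k',k,'bx',bx)
for v,r in rows.items():
  def pl(u,off):
    o,dd=ray('',px(u,v),c);return (o+dd*((k+off-n@o)/(n@dd)))
  print(v,'z0 chk',n@atz('',px(r[0],v),0,c)-k,'lip a,b',pl(r[1],-.018)[2],pl(r[2],-.018)[2],'groove+18',pl(r[3],0)[2]+.018, 'front point',pt[v])
# holder edge and O from networks
for p in [(.5566,.3236),(.5610,.3272),(.5629,.3295),(.5633,.3295)]: print('k of',p,n[:2]@np.array(p)-k,'along by',by[:2]@np.array(p))
s=get_state();t=s['eef_pos'];print('tcp rel x',n@t-k,'by',by@t)
E
```

```text
yaw 98.27036066707332 [np.float64(0.017589828654134037), np.float64(0.016691066308899973), np.float64(0.017405332109341844)]
front at world: k 0.2469278709857974 bx [-0.1438  0.9896  0.    ]
150 z0 chk 0.0024024321256862213 lip a,b 0.14006773832978103 0.15179281024906344 groove+18 0.15188575718126693 front point [0.4922 0.3206 0.172 ]
300 z0 chk 0.00258211987154236 lip a,b 0.14109674125499783 0.15319603638547225 groove+18 0.14992005834686664 front point [0.5294 0.3265 0.172 ]
450 z0 chk 0.0012622582852925002 lip a,b 0.13602915076366823 0.14715853899297582 groove+18 0.14699643812525867 front point [0.5699 0.3319 0.172 ]
k of (0.5566, 0.3236) -0.006756938540473684 along by -0.5973595594014912
k of (0.561, 0.3272) -0.0038272922456521197 along by -0.6022316403313649
k of (0.5629, 0.3295) -0.001824515643058744 along by -0.6044427228445481
k of (0.5633, 0.3295) -0.001882053361503433 along by -0.6048385629776274
tcp rel x -0.15874886989242093 by -0.599754771739429
```

```bash
python3 -m handwheel '[{"delta_pos":[0,0,0],"dr":[-2,-0.28,0.35]},{"delta_pos":[0,0,0],"dr":[-2,-0.28,0.35]},{"delta_pos":[0,0,0],"dr":[-2,-0.28,0]},{"delta_pos":[0,0,0],"dr":[-2,-0.28,0]},{"delta_pos":[0,0,0],"dr":[-2,-0.28,0]},{"delta_pos":[0,0,0],"dr":[-2,-0.28,0]},{"delta_pos":[0,0,0],"dr":[0,0,0]}]' && python3 -m handwheel '[{"delta_pos":[-0.05,0.34,0],"dr":[0,0,0]},{"delta_pos":[-0.1,0.68,0],"dr":[0,0,0]},{"delta_pos":[-0.1,0.68,0],"dr":[0,0,0]},{"delta_pos":[-0.1,0.68,0],"dr":[0,0,0]},{"delta_pos":[-0.06,0.41,0],"dr":[0,0,0]},{"delta_pos":[-0.04,0.3,0],"dr":[0,0,0]},{"delta_pos":[-0.025,0.18,0],"dr":[0,0,0]},{"delta_pos":[0,0,0],"dr":[0,0,0]},{"delta_pos":[0,0,0],"dr":[0,0,0]}]'
cat > rel.py <<'E'
from h import *
np.set_printoptions(precision=4,suppress=True)
K=0.247;bx=np.array([-.1438,.9896,0]);by=np.array([-.9896,-.1438,0])
s=get_state();t=s['eef_pos'];M=R.from_euler('xyz',s['ee_rot']).as_matrix()
cz=-M[:,2];cx=M[:,1]  # caddy axes
th=np.degrees(np.arctan2(cz@bx,cz[2]));P=lambda x,z:t+cx*x+cz*(z-.1655)
for n,p in(('tcp',t),('edge',P(.066,.08)),('foot',P(.066,.01)),('striptop',P(.066,.106)),('under',P(0,0))):print(n,(bx@p-K).round(4),(by@p+.603).round(4),p[2].round(4))
print('lean',th,'side',np.degrees(cz@by),'yawerr',np.degrees(cx@by),'F board',s['force']@bx,s['force']@by,s['force'][2],'M',s['moment'],'t',s['t'])
E
python3 rel.py
```

```text
t: 8.35
eef_pos: [0.5806, 0.1749, 0.3034]
ee_rot: [-2.928, -0.001, -3.001]
force: [-1.0, -0.6, -4.5]
width: 0.0138
gripper_force: 45.0
t: 9.25
eef_pos: [0.5666, 0.2723, 0.3041]
ee_rot: [-2.93, 0.0, -3.002]
force: [0.4, -0.5, -3.7]
width: 0.0139
gripper_force: 45.0
tcp -0.0591 0.0032 0.3041
edge -0.0125 0.0029 0.2066
foot -0.0272 0.003 0.1382
striptop -0.007 0.0029 0.232
under -0.0938 0.0033 0.1423
lean 12.130401636921434 side -0.050701692255031294 yawerr -0.2629007000693429 F board -0.506421778317985 -0.2821116274586843 -3.654710923791131 M [1.0399 0.1591 0.0025] t 9.25
```

```bash
python3 -m handwheel '[{"delta_pos":[0,0,-0.3],"dr":[0,0,0]},{"delta_pos":[0,0,-0.4],"dr":[0,0,0]},{"delta_pos":[0,0,-0.4],"dr":[0,0,0]},{"delta_pos":[0,0,-0.2],"dr":[0,0,0]},{"delta_pos":[0,0,-0.1],"dr":[0,0,0]},{"delta_pos":[0,0,-0.07],"dr":[0,0,0]},{"delta_pos":[0,0,-0.06],"dr":[0,0,0]},{"delta_pos":[0,0,0],"dr":[0,0,0]},{"delta_pos":[0,0,0],"dr":[0,0,0]}]'; python3 rel.py;  python3 -m handwheel '[{"delta_pos":[0,0,-0.05],"dr":[0,0,0]},{"delta_pos":[0,0,-0.05],"dr":[0,0,0]},{"delta_pos":[0,0,0],"dr":[0,0,0]}]';python3 -m handwheel '[{"delta_pos":[0,0,-0.05],"dr":[0,0,0]},{"delta_pos":[0,0,-0.05],"dr":[0,0,0]},{"delta_pos":[0,0,0],"dr":[0,0,0]}]'; python3 rel.py
```

```text
t: 10.15
eef_pos: [0.5667, 0.2727, 0.2585]
ee_rot: [-2.93, 0.001, -3.002]
force: [1.2, -0.4, -3.3]
width: 0.014
gripper_force: 45.0
tcp -0.0586 0.003 0.2585
edge -0.012 0.0027 0.161
foot -0.0267 0.0027 0.0926
striptop -0.0066 0.0027 0.1864
under -0.0933 0.003 0.0966
lean 12.103029093895378 side -0.014837163273716012 yawerr -0.2572098765787704 F board -0.5543421975259023 -1.085810807430193 -3.270190311898661 M [1.0307 0.1652 0.0244] t 10.15
t: 10.45
eef_pos: [0.5665, 0.2725, 0.2549]
ee_rot: [-2.93, -0.0, -3.002]
force: [1.4, -0.2, -3.7]
width: 0.0132
gripper_force: 45.0
t: 10.75
eef_pos: [0.5665, 0.2726, 0.2518]
ee_rot: [-2.93, -0.0, -3.002]
force: [-0.7, 0.6, -4.0]
width: 0.014
gripper_force: 45.0
tcp -0.0587 0.0032 0.2518
edge -0.0122 0.003 0.1544
foot -0.0269 0.0031 0.086
striptop -0.0067 0.003 0.1798
under -0.0935 0.0034 0.09
lean 12.1281781842384 side -0.06016527952124537 yawerr -0.24808570806841582 F board 0.6866136756717184 0.6481090282377936 -4.006015170225822 M [ 1.0543  0.1653 -0.0016] t 10.75
```

```bash
python3 -m handwheel '[{"delta_pos":[0,0,-0.05],"dr":[0,0,0]},{"delta_pos":[0,0,-0.05],"dr":[0,0,0]},{"delta_pos":[0,0,0],"dr":[0,0,0]}]';python3 rel.py|tail -1; python3 -m handwheel '[{"delta_pos":[0,0,-0.03],"dr":[0,0,0]},{"delta_pos":[0,0,-0.03],"dr":[0,0,0]},{"delta_pos":[0,0,0],"dr":[0,0,0]}]'; python3 rel.py|tail -1
```

```text
t: 11.05
eef_pos: [0.5665, 0.2725, 0.2488]
ee_rot: [-2.93, -0.0, -3.002]
force: [0.2, -0.2, -4.6]
width: 0.0139
gripper_force: 45.0
lean 12.12837792914265 side -0.0617369073122517 yawerr -0.25095897869303363 F board -0.23158538045708105 -0.17100947467273878 -4.6307506922012385 M [ 0.9957  0.1341 -0.049 ] t 11.05
t: 11.35
eef_pos: [0.5665, 0.2726, 0.2472]
ee_rot: [-2.93, 0.0, -3.002]
force: [0.1, -0.8, -3.9]
width: 0.014
gripper_force: 45.0
lean 12.121197193958714 side -0.04748810822647757 yawerr -0.2540923439010657 F board -0.7775096424048348 0.027216148358885004 -3.878659903701942 M [ 1.0185  0.1627 -0.0535] t 11.35
```

```bash
python3 -m handwheel '[{"delta_pos":[0,0,-0.03],"dr":[0,0,0]},{"delta_pos":[0,0,-0.03],"dr":[0,0,0]},{"delta_pos":[0,0,0],"dr":[0,0,0]}]'; python3 rel.py
```

```text
t: 11.65
eef_pos: [0.5665, 0.2725, 0.2454]
ee_rot: [-2.93, 0.0, -3.002]
force: [-0.4, 0.8, -3.9]
width: 0.0135
gripper_force: 45.0
tcp -0.0588 0.0032 0.2454
edge -0.0122 0.003 0.1479
foot -0.0269 0.003 0.0795
striptop -0.0067 0.0029 0.1733
under -0.0935 0.0033 0.0836
lean 12.125203448186234 side -0.05172444569718917 yawerr -0.25156598811674546 F board 0.8565713033506012 0.31136671342676353 -3.8833489725534305 M [ 1.0365  0.1782 -0.0133] t 11.65
```

```bash
cat > chk.py <<'E'
from h import *
import sys
s=get_state();a=s['force'][2]+4.1;b=s['moment'][0]-1.03
print(s['eef_pos'][2].round(4),'dFz',a.round(2),'dMx',b.round(3));sys.exit(bool(abs(a)>2 or abs(b)>.09))
E
python3 -m handwheel '[{"delta_pos":[0,0,-0.03],"dr":[0,0,0]},{"delta_pos":[0,0,-0.03],"dr":[0,0,0]},{"delta_pos":[0,0,0],"dr":[0,0,0]}]' >/dev/null; python3 chk.py && python3 -m handwheel '[{"delta_pos":[0,0,-0.03],"dr":[0,0,0]},{"delta_pos":[0,0,-0.02],"dr":[0,0,0]},{"delta_pos":[0,0,0],"dr":[0,0,0]}]'>/dev/null;  python3 chk.py && python3 -m handwheel '[{"delta_pos":[0,0,-0.03],"dr":[0,0,0]},{"delta_pos":[0,0,-0.02],"dr":[0,0,0]},{"delta_pos":[0,0,0],"dr":[0,0,0]}]'>/dev/null;  python3 chk.py && python3 -m handwheel '[{"delta_pos":[0,0,-0.03],"dr":[0,0,0]},{"delta_pos":[0,0,-0.02],"dr":[0,0,0]},{"delta_pos":[0,0,0],"dr":[0,0,0]}]'>/dev/null;  python3 chk.py; python3 rel.py
```

```text
0.2436 dFz 1.03 dMx -0.029
0.2421 dFz -0.61 dMx -0.07
0.2406 dFz -0.0 dMx -0.049
0.2391 dFz 0.45 dMx -0.047
tcp -0.0587 0.0032 0.2391
edge -0.0122 0.0029 0.1417
foot -0.0269 0.003 0.0732
striptop -0.0067 0.0029 0.1671
under -0.0935 0.0033 0.0773
lean 12.122677990030404 side -0.04895761404020585 yawerr -0.252790448429261 F board 0.06358982796482161 0.3603496485615549 -3.6508095468568342 M [ 0.9828  0.1739 -0.0402] t 12.85
```

```bash

python3 -m handwheel '[{"delta_pos":[0,0,-0.03],"dr":[0,0,0]},{"delta_pos":[0,0,-0.02],"dr":[0,0,0]},{"delta_pos":[0,0,0],"dr":[0,0,0]}]' >/dev/null; python3 chk.py && python3 -m handwheel '[{"delta_pos":[0,0,-0.03],"dr":[0,0,0]},{"delta_pos":[0,0,-0.02],"dr":[0,0,0]},{"delta_pos":[0,0,0],"dr":[0,0,0]}]'>/dev/null;  python3 chk.py && python3 -m handwheel '[{"delta_pos":[0,0,-0.03],"dr":[0,0,0]},{"delta_pos":[0,0,-0.02],"dr":[0,0,0]},{"delta_pos":[0,0,0],"dr":[0,0,0]}]'>/dev/null;  python3 chk.py && python3 -m handwheel '[{"delta_pos":[0,0,-0.03],"dr":[0,0,0]},{"delta_pos":[0,0,-0.02],"dr":[0,0,0]},{"delta_pos":[0,0,0],"dr":[0,0,0]}]'>/dev/null;  python3 chk.py; python3 rel.py
```

```text
0.2377 dFz -0.76 dMx 0.017
0.2367 dFz 3.93 dMx 0.494
0.2367 dFz 3.93 dMx 0.494
0.2367 dFz 3.93 dMx 0.494
tcp -0.0584 0.0028 0.2367
edge -0.0117 0.0025 0.1393
foot -0.0263 0.0025 0.0709
striptop -0.0063 0.0025 0.1647
under -0.093 0.0028 0.0749
lean 12.074826676622475 side 0.015673285247273717 yawerr -0.2511460248906816 F board 1.8656617487302067 -0.11760760655156502 -0.16815255683600577 M [ 1.5243  0.5652 -0.0978] t 13.45
```

Contact: the edge is behind the lip on the groove slope (lip ≈ 0.146). Hold briefly, unload 2 mm, then rotate upright about the edge.

```bash
python3 -m handwheel '[{"delta_pos":[0,0,0],"dr":[0,0,0]},{"delta_pos":[0,0,0],"dr":[0,0,0]},{"delta_pos":[0,0,0],"dr":[0,0,0]}]'; python3 rel.py
python3 -m handwheel '[{"delta_pos":[0,0,0.07],"dr":[0,0,0]},{"delta_pos":[0.008,-0.055,-0.03],"dr":[1,0.14,0]},{"delta_pos":[0.008,-0.055,-0.03],"dr":[1,0.14,0]},{"delta_pos":[0.008,-0.055,-0.03],"dr":[1,0.14,0]},{"delta_pos":[0.008,-0.055,-0.03],"dr":[1,0.14,0]},{"delta_pos":[0.008,-0.055,-0.03],"dr":[1,0.14,0]},{"delta_pos":[0.008,-0.055,-0.03],"dr":[1,0.14,0]},{"delta_pos":[0,0,0],"dr":[0,0,0]}]'; python3 rel.py
```

```text
t: 13.75
eef_pos: [0.5669, 0.2729, 0.2367]
ee_rot: [-2.931, 0.001, -3.002]
force: [-0.8, 2.2, 0.9]
width: 0.0139
gripper_force: 45.0
tcp -0.0584 0.0028 0.2367
edge -0.0118 0.0025 0.1392
foot -0.0264 0.0025 0.0708
striptop -0.0063 0.0025 0.1647
under -0.0931 0.0028 0.0748
lean 12.082293922587608 side 0.012674248368193865 yawerr -0.2532787947690587 F board 2.2775649035828645 0.5164233518209176 0.9314601567657876 M [ 1.7666  0.6056 -0.1116] t 13.75
t: 14.55
eef_pos: [0.5682, 0.262, 0.2331]
ee_rot: [-3.037, 0.0, -3.003]
force: [-0.2, 1.0, -4.1]
width: 0.0135
gripper_force: 45.0
tcp -0.0694 0.0031 0.2331
edge -0.0127 0.0027 0.1412
foot -0.0201 0.0027 0.0715
striptop -0.01 0.0027 0.167
under -0.0867 0.0031 0.0685
lean 5.999906345160789 side -0.010065572232583867 yawerr -0.3191917131349422 F board 1.0158060260837667 0.029902437843301117 -4.056541039252374 M [ 0.5938  0.228  -0.0258] t 14.55
```

```bash
python3 -m handwheel '[{"delta_pos":[0.0075,-0.05,-0.033],"dr":[1,0.14,0]},{"delta_pos":[0.0075,-0.05,-0.033],"dr":[1,0.14,0]},{"delta_pos":[0.0075,-0.05,-0.033],"dr":[1,0.14,0]},{"delta_pos":[0.0075,-0.05,-0.033],"dr":[1,0.14,0]},{"delta_pos":[0.0075,-0.05,-0.033],"dr":[1,0.14,0]},{"delta_pos":[0.0075,-0.05,-0.033],"dr":[1,0.14,0.3]},{"delta_pos":[0,0,0],"dr":[0,0,0]},{"delta_pos":[0,0,0],"dr":[0,0,0]}]'; python3 rel.py
```

```text
t: 15.35
eef_pos: [0.5695, 0.2535, 0.2271]
ee_rot: [-3.141, 0.001, -2.997]
force: [1.1, 1.2, -4.3]
width: 0.0138
gripper_force: 45.0
tcp -0.0781 0.003 0.2271
edge -0.0121 0.0029 0.1416
foot -0.0121 0.0029 0.0716
striptop -0.0121 0.0029 0.1676
under -0.0781 0.0029 0.0616
lean 0.0055690554049339655 side 0.03447054667548677 yawerr 0.01512943930086508 F board 1.019729893489494 -1.2194010238631146 -4.330158074742789 M [-0.0767 -0.0114 -0.0253] t 15.35
```

```bash
python3 -m handwheel '[{"delta_pos":[-0.0095,0.066,-0.066],"dr":[0,0,0]},{"delta_pos":[-0.0095,0.066,-0.066],"dr":[0,0,0]},{"delta_pos":[-0.0095,0.066,-0.066],"dr":[0,0,0]},{"delta_pos":[-0.0095,0.066,-0.066],"dr":[0,0,0]},{"delta_pos":[0,0,0],"dr":[0,0,0]},{"delta_pos":[0,0,0],"dr":[0,0,0]}]'; python3 rel.py
```

```text
t: 15.95
eef_pos: [0.5682, 0.2618, 0.219]
ee_rot: [-3.141, 0.0, -2.996]
force: [0.2, 0.1, -3.8]
width: 0.0141
gripper_force: 45.0
tcp -0.0697 0.0031 0.219
edge -0.0037 0.0031 0.1335
foot -0.0037 0.0031 0.0635
striptop -0.0037 0.0031 0.1595
under -0.0697 0.003 0.0535
lean 0.010535851342602369 side 0.01931482909890269 yawerr 0.05594650867359871 F board 0.02832348691458802 -0.23431940344489663 -3.843771166688263 M [-0.0364  0.0423  0.0144] t 15.95
```

```bash
cat > chk2.py <<'E'
from h import *
import sys
bx=np.array([-.1438,.9896,0]);s=get_state();a=s['force'][2]+4.1;f=s['force']@bx
print(s['t'],'x',(bx@s['eef_pos']-.247).round(4),'z',s['eef_pos'][2].round(4),'dFz',a.round(2),'Fx',f.round(2),'M',s['moment'].round(3));sys.exit(bool(abs(a)>2.2 or abs(f)>2.2 or abs(s['moment']).max()>.15))
E
python3 -m handwheel '[{"delta_pos":[0,0,-0.03],"dr":[0,0,0]},{"delta_pos":[0,0,0],"dr":[0,0,0]}]' >/dev/null; python3 chk2.py && python3 -m handwheel '[{"delta_pos":[0,0,-0.03],"dr":[0,0,0]},{"delta_pos":[0,0,0],"dr":[0,0,0]}]' >/dev/null; python3 chk2.py && python3 -m handwheel '[{"delta_pos":[0,0,-0.03],"dr":[0,0,0]},{"delta_pos":[0,0,0],"dr":[0,0,0]}]' >/dev/null; python3 chk2.py && python3 -m handwheel '[{"delta_pos":[0,0,-0.03],"dr":[0,0,0]},{"delta_pos":[0,0,0],"dr":[0,0,0]}]' >/dev/null; python3 chk2.py
```

```text
16.15 x -0.0697 z 0.2184 dFz 0.04 Fx 0.82 M [ 0.33   0.153 -0.017]
16.15 x -0.0697 z 0.2184 dFz 0.04 Fx 0.82 M [ 0.33   0.153 -0.017]
16.15 x -0.0697 z 0.2184 dFz 0.04 Fx 0.82 M [ 0.33   0.153 -0.017]
16.15 x -0.0697 z 0.2184 dFz 0.04 Fx 0.82 M [ 0.33   0.153 -0.017]
```

```bash
python3 -m handwheel '[{"delta_pos":[0,0,0],"dr":[0,0,0]}]' >/dev/null; python3 chk2.py;  python3 -m handwheel '[{"delta_pos":[-0.005,0.033,0],"dr":[0,0,0]},{"delta_pos":[0,0,0],"dr":[0,0,0]}]' >/dev/null; python3 chk2.py; python3 -m handwheel '[{"delta_pos":[-0.005,0.033,0],"dr":[0,0,0]},{"delta_pos":[0,0,0],"dr":[0,0,0]}]' >/dev/null; python3 chk2.py
```

```text
16.25 x -0.0697 z 0.2184 dFz 1.19 Fx 1.92 M [ 0.379  0.117 -0.048]
16.45 x -0.0689 z 0.2181 dFz -0.44 Fx -0.15 M [-0.087 -0.06  -0.014]
16.65 x -0.0681 z 0.2181 dFz -0.09 Fx -0.95 M [-0.514  0.008 -0.028]
```

```bash
python3 -m handwheel '[{"delta_pos":[0,0,-0.03],"dr":[0,0,0]},{"delta_pos":[0,0,0],"dr":[0,0,0]}]' >/dev/null; python3 chk2.py;  python3 -m handwheel '[{"delta_pos":[0,0,-0.03],"dr":[0,0,0]},{"delta_pos":[0,0,0],"dr":[0,0,0]}]' >/dev/null; python3 chk2.py; python3 rel.py
```

```text
16.85 x -0.068 z 0.2172 dFz 0.01 Fx -0.9 M [-0.668 -0.235 -0.086]
17.05 x -0.068 z 0.2167 dFz 3.53 Fx -1.72 M [-0.954  0.163 -0.194]
tcp -0.068 0.003 0.2167
edge -0.002 0.0029 0.1312
foot -0.002 0.0029 0.0612
striptop -0.002 0.003 0.1572
under -0.068 0.0029 0.0512
lean 0.004613343746382574 side 0.040766928198719986 yawerr 0.027777995955847096 F board -1.7185933733320962 0.4997376365089558 -0.5674741731873603 M [-0.9536  0.1628 -0.1936] t 17.05
```

```bash
python3 -m handwheel '[{"delta_pos":[0.001,-0.01,-0.02],"dr":[0,0,0]},{"delta_pos":[0,0,0],"dr":[0,0,0]}]' >/dev/null; python3 chk2.py;  python3 -m handwheel '[{"delta_pos":[0,0,-0.02],"dr":[0,0,0]},{"delta_pos":[0,0,0],"dr":[0,0,0]}]' >/dev/null; python3 chk2.py; python3 rel.py
```

```text
17.25 x -0.0681 z 0.2166 dFz 7.6 Fx -1.78 M [-0.742  1.046 -0.275]
17.45 x -0.068 z 0.2163 dFz 11.04 Fx -1.03 M [-0.746  1.431 -0.35 ]
tcp -0.068 0.0028 0.2163
edge -0.002 0.0027 0.1309
foot -0.002 0.0026 0.0609
striptop -0.002 0.0027 0.1569
under -0.068 0.0025 0.0508
lean -0.026117791473268884 side 0.0977072731786935 yawerr 0.04035670479710516 F board -1.0299466813889777 2.004981251685447 6.940830406679036 M [-0.7463  1.4312 -0.3505] t 17.45
```

Firm seating from below and behind; easing the grip so that it settles, then looking.

```bash
python3 -m handwheel '[{"delta_pos":[0,0,0.01],"dr":[0,0,0]},{"delta_pos":[0,0,0],"dr":[0,0,0]}]' - 20 >/dev/null; python3 chk2.py;  python3 -m handwheel '[{"delta_pos":[0,0,0],"dr":[0,0,0]},{"delta_pos":[0,0,0],"dr":[0,0,0]}]' - 8 >/dev/null; python3 chk2.py; python3 -m handwheel '[{"delta_pos":[0,0,0],"dr":[0,0,0]},{"delta_pos":[0,0,0],"dr":[0,0,0]},{"delta_pos":[0,0,0],"dr":[0,0,0]}]' - 3; python3 rel.py
python3 - <<'E'
from h import *
im=grab_frame('wrist');b=cv2.cvtColor(im,cv2.COLOR_RGB2BGR)
cv2.imwrite('pics/w3.png',cv2.resize(b[60:260,190:440],None,fx=3,fy=3,interpolation=2))
E
```

```text
17.65 x -0.0679 z 0.2161 dFz 8.51 Fx -1.83 M [-0.445  0.573 -0.261]
17.85 x -0.0678 z 0.2157 dFz 7.94 Fx 0.2 M [-0.03   0.305 -0.171]
t: 18.15
eef_pos: [0.5683, 0.2636, 0.2157]
ee_rot: [3.141, 0.001, -2.996]
force: [-0.0, 0.7, 4.2]
width: 0.0138
gripper_force: 3.0
tcp -0.0678 0.0027 0.2157
edge -0.0018 0.0027 0.1303
foot -0.0017 0.0026 0.0603
striptop -0.0018 0.0027 0.1563
under -0.0677 0.0025 0.0502
lean -0.02680802306629148 side 0.07530126353554428 yawerr 0.054628669321387935 F board 0.7333973947375907 -0.0828496788296776 4.156448734183306 M [ 0.2184 -0.0084 -0.02  ] t 18.15
```

View pics/w3.png

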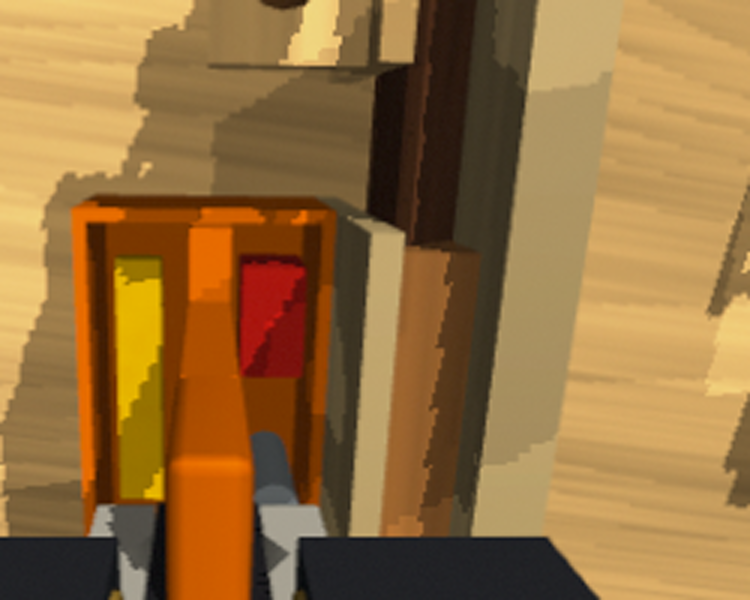

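The strip sits behind the lip, its rear edge (crop ~478,250) against the panel face, parallel to it. Releasing and withdrawing upward.

```bash
python3 -m handwheel '[{"delta_pos":[0,0,0],"dr":[0,0,0]},{"delta_pos":[0,0,0],"dr":[0,0,0]},{"delta_pos":[0,0,0],"dr":[0,0,0]},{"delta_pos":[0,0,0],"dr":[0,0,0]},{"delta_pos":[0,0,0],"dr":[0,0,0]},{"delta_pos":[0,0,0],"dr":[0,0,0]}]' 0 && python3 -m handwheel '[{"delta_pos":[0,0,0.3],"dr":[0,0,0]},{"delta_pos":[0,0,0.6],"dr":[0,0,0]},{"delta_pos":[0,0,0.9],"dr":[0,0,0]},{"delta_pos":[0,0,0.9],"dr":[0,0,0]},{"delta_pos":[0,0,0.9],"dr":[0,0,0]},{"delta_pos":[0,0,0.5],"dr":[0,0,0]},{"delta_pos":[0,0,0],"dr":[0,0,0]},{"delta_pos":[0,0,0],"dr":[0,0,0]}]'
python3 - <<'E'
from h import *
c=calibration('wrist');im=grab_frame('wrist');b=cv2.cvtColor(im,cv2.COLOR_RGB2BGR)
x,y,z=.5683,.2636,.0497
for pts in ([(-40,-65,55),(-40,65,55),(40,65,55),(40,-65,55)],[(-7,-40,190),(-7,40,190),(7,40,190),(7,-40,190)],[(66,-60,106),(66,60,106)]):
    P=np.array([proj('',np.array([x,y,z])+R.from_euler('z',98.3,degrees=True).apply(np.array(p)/1000),c) for p in pts]);cv2.polylines(b,[P.astype(int)],True,(0,255,0),1)
cv2.imwrite('pics/w4.png',cv2.resize(b[60:260,190:440],None,fx=3,fy=3,interpolation=2))
E
```

```text
t: 18.8
eef_pos: [0.5679, 0.2633, 0.2154]
ee_rot: [-3.142, 0.0, -2.997]
force: [-0.3, 0.0, -0.7]
width: 0.0441
gripper_force: 0.0
t: 19.6
eef_pos: [0.5679, 0.2634, 0.339]
ee_rot: [3.141, 0.001, -2.997]
force: [-0.8, -0.4, -0.1]
width: 0.0437
gripper_force: 0.0
```

View pics/w4.png

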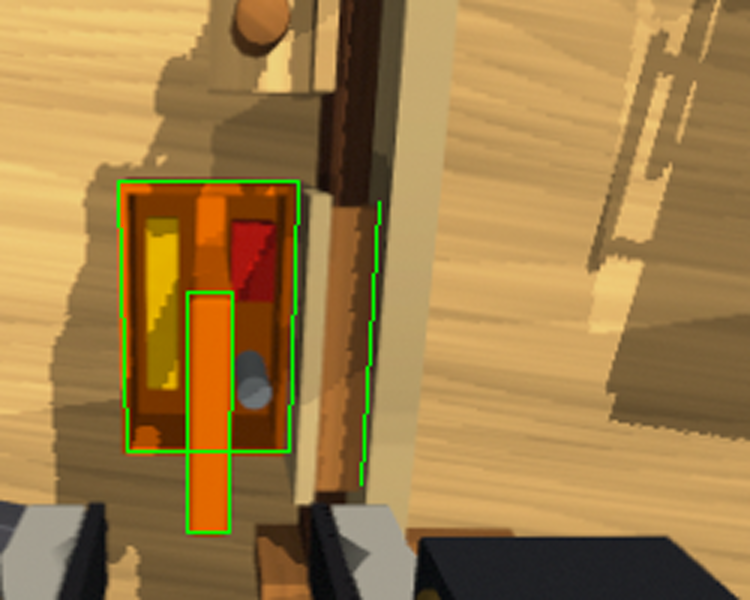

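The caddy hangs upright where it was released (rim and handle match the seated-pose overlay) with its strip against the panel, and the gripper is clear above. Handing in.

```bash
python3 -c "
from station import *
print(job_done())"
```

```text
the job is handed in; nothing more can be done
None
```

I hung the orange caddy upright in the free bay, with its strip against the panel as far as camera and touch could tell, then released it and handed the job in at about 20 s; no verdict came back.

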